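# Plug the slip pump's coupler and lock its cam arms

## Task

The slip pump is done for the day: close its outlet. Set the aluminium dust plug upright into the coupler on top of the pump, press it down onto the rubber gasket until it sits firmly, then swing the coupler's two cam arms down together, not one after the other, until both lie fully home against the cup and hold the plug drawn down level. Feel your way: do not ram the plug or force the arms, leave the bowl, the jar and the brush where they are, and let go of everything at the end.

Things in the scene. Friction and masses are not known exactly. Their poses are not given: they have to be found in the camera images.
- pump: slip pump, green with a grey motor, on a steel plate 300 x 130 mm, immovable. Origin: on the bench, straight below the axis of the upright coupler on its outlet; x axis towards the motor (reaching x = 222 mm, at most 131 mm high), suction stub to x = -74 mm, z up. The arms swing in its y-z plane
- coupler_mouth (a point): centre of the coupler's open top, 190 mm above the bench, axes as the pump's. An upright aluminium cup, 42 mm outside, 34 mm inside, 38 mm high, on a 41 mm hexagon and a 27 mm pipe; ears for the pins reach 26.5 mm out on its +y and -y sides, 20 mm wide, not above the mouth. Over both arms when home: 57 mm, 62 at the turned-out tips. Beside it free to 75 mm below the mouth
- cam_left: left brass cam arm, on the pump's +y side: a flat bar 12 mm wide, 7 mm thick, ending 54 mm from its hinge pin. Origin: the pin, 21 mm from the cup's axis, 8 mm below the mouth; its y axis runs from the pin along the bar. Level, its upper face is 7.5 mm above the pin. It stays where left; 25 mm from the pin it takes 4 to 8 N to swing. Over 45 N from the fingers bends it
- cam_right: right brass cam arm, on the pump's -y side: a flat bar 12 mm wide, 7 mm thick, ending 54 mm from its hinge pin. Origin: the pin, 21 mm from the cup's axis, 8 mm below the mouth; its y axis runs from the pin along the bar. Level, its upper face is 7.5 mm above the pin. It stays where left; 25 mm from the pin it takes 4 to 8 N to swing. Over 45 N from the fingers bends it
- swing_left (a joint): swing of the left arm (rad): 0 level, straight out; negative raised; 1.5 fully home, pointing down along the cup (hard stop). Starts between -0.45 and 0.1. Up to 0.3 its cam stays clear of the bore. If the plug sits too high the cams bite on its nose, go stiff and shove it up instead of drawing it down
- swing_right (a joint): swing of the right arm (rad): 0 level, straight out; negative raised; 1.5 fully home, pointing down along the cup (hard stop). Starts between -0.45 and 0.1. Up to 0.3 its cam stays clear of the bore. If the plug sits too high the cams bite on its nose, go stiff and shove it up instead of drawing it down
- gasket: black rubber ring in the bottom of the cup, 33 mm across, 10 mm thick, origin at the centre of its underside; slack, its upper face is 22.7 mm below the mouth. Stiff: it gives only from about 13 N, then 4.5 N more per mm, up to 5 mm, and mostly stays where it is pushed. A push of 20 to 28 N brings the plug low enough for the cams; over 45 N cuts it
- plug: dust plug, turned aluminium, 43 mm high, 0.12 to 0.23 kg, nose down on the bench. Origin: centre of the nose's underside, z up. Nose 32 mm wide (lowest 4 mm tapered from 26), 24 mm groove with sloping flanks at 13 to 25 mm, collar 48 mm wide at 29 to 43 mm, to hold it by. It has 1 mm of play in the cup, any way round. Pressed, its nose is 24 to 26 mm below the mouth; locked, 24.3 to 26
- bowl: bystander: a terracotta bowl, 110 mm across, 45 mm high; origin at the centre of its underside
- jar: bystander: a white glaze jar with a dark lid, 64 mm across, 75 mm high; origin at the centre of its underside
- brush: bystander: a brush 200 mm long, lying on the bench along its x axis; origin at the middle of its underside
Mind the look-alikes: they are no part of the job. Several things have the shape of the plug; the one meant has the colours described above.

How it is judged:
By the outcome, as a careful person would: the job done as asked, in the order asked, and still so for the second after the job is handed in, with the robot touching nothing.
It also fails if it takes over 67 s, if anything falls off the work surface, if the arm or the gripper's body presses on something with over 40 N, if the wrist force passes 120 N, or if a joint passes its speed limit or range.

## Robot

A 7-joint arm with a two-finger parallel gripper is mounted at the origin on the work surface. World frame = base frame: x ahead of the robot, y to its left, z up, the work surface at z = 0. Lengths are in m, angles in rad, forces in N, time in s.
With the tool pointing down it reaches from about 0.4 to 0.875 m from the base axis. Payload 6.5 kg.
Tool frame: the origin (TCP) lies between the finger pads; the fingertips stand 8 mm ahead of it and the grasp point (between the pads) lies 11 mm behind it (arm.tips_ahead is the distance from the TCP to the fingertips, in m); z points along the fingers, y is the line along which they close (so a half turn about z gives the same grasp; the last joint's range is limited). The gripper opens to 85 mm and grips with 20 to 120 N. Pads are 22 mm wide; open, the fingers measure 114 mm over their backs; the gripper's body (76 mm by 85 mm) begins 54 mm behind the grasp point. The pads swing forward as they close: fully open they stand 13 mm farther back than shut.
Start: joints at [-1.287, 0.536, -0.004, 1.538, 0.003, 1.067, -0.071], TCP at [0.223, 0.611, 0.239] pointing down, gripper open.
Joint ranges: [-2.7, 2.7], [-0.37, 2.16], [-1.27, 1.26], [0.24, 2.4], [-1.31, 4.45], [0.19, 1.91], [-2.76, 2.76]. Speed limits (rad/s): [2.39, 2.39, 3.14, 3.14, 3.14, 3.14, 3.14].

## Interface

Orientations are given as [roll, pitch, yaw] about the fixed x, y, z axes, in that order (R = Rz(yaw) Ry(pitch) Rx(roll)).
In Python, from cell import arm gives the robot as it stands.
- The arm moves only by the tool step_arm, never from a script. Its argument "moves" is a list of rows, each a list of 3 entries, a list of its own where there are three numbers: the shift along the tool's x, y, z each as a share of 25 mm, from -1 to 1, then the turn, a rotation vector about the tool's x, y, z each as a share of 90 degrees, from -1 to 1, then the gripper's target within -1 to 1 (shut at 1, half-way at 0, fully open at -1). A call has 1 to 20 rows; each row shifts and turns the commanded pose from where the row before left it, along the tool's axes as they then stand; what a row does not reach is not made up. A row lasts 1/10 s, in which the tool goes at most 50 mm and 8.59 degrees, less where a joint would pass 70% of its speed; a pose out of reach is approached as far as the arm can. A call with a number of a shift or a turn outside -1 to 1 is refused whole. A call with a gripper value outside its range is refused whole. The fingers move at their own pace and stop on an object; "force" is the grip in N (left out, the last holds). Time passes only in rows, so rows that do not move let the fingers close. It gives the time, the measured TCP pose, the force, the opening and the grip force at its end, in the units of the state.
- arm.sense(): the state, without advancing time (a new reading comes with each control period).
- arm.snapshot(name): name is "scene" or "top" or "wrist"; returns the picture (400x640x3 uint8, red, green, blue); there is no depth.
- arm.camera_params(name): a dict with "vfov" (degrees; the focal length in pixels is half the picture's height over the tangent of half this angle, whatever the lens; pixels are square), "cx", "cy" (the principal point, pixels), "k1" (the pictures are not rectified: a ray, as slopes to the right and down, at radius r is drawn at 1 + k1 r^2 times it, then the intrinsics apply), "camera_from_world" (4x4, takes a point from world to camera coordinates). Camera axes: x right, y up, looking along -z (the intrinsics and any distortion apply to the point x, -y, -z); pixel columns grow to the right and rows downward; lengths in m; the calibration is good to about 2 mm. A picture is of the moment at which its call begins: read the wrist's pose just before it. camera_params takes no time and is no camera call; for the wrist camera it gives the pose at the moment of the call.
- arm.hand_in(): hands the job in; it is judged then, once.
Trained networks look in the newest picture that a camera, given by its name, has taken for a name from the list of things; names that differ only in an ending like _2 or _b are one class to them, and where a whole thing is asked for, a point or a joint stands for the part that bears it (a point fixed in the world has none). Each returns a list of dicts, best first, with "confidence" (0 to 1); they miss things now and then, are a little off and sometimes report something else, mostly with a low value. They report only what shows in the picture. A call takes as long as a camera call. They do not tell look-alikes from the thing itself.
- arm.boxes_of(camera, label): "pixel" ([column, row] in pixels, amid what is visible of it).
- arm.spot_point(camera, label): "pixel" ([column, row] in pixels: a listed point, or the origin of a listed thing).
The state is a dict: "t": time; "joint_pos": joint angles; "qd": joint speeds; "tau": joint torques, N m; "position": TCP position; "tcp_rot": TCP orientation; "contact_force": force on the tool from outside, world axes, zero at the start; "moment": the same for the moment, N m; "width": finger opening in m; "grip_force": force on a finger pad.
Only numpy, scipy, OpenCV 4.12 (cv2) and the standard library are available. Lean on these libraries where they do the work, as an engineer would, in place of code of your own. Each camera call takes 0.05 s, during which the arm holds its last target. There are 200 camera calls.

## Working session

There is one attempt and no reset: what is moved stays moved. The work goes in short steps, Python scripts to look and compute and a tool call to move; the robot and the scene stay as the last step left them, time stands still between calls to the robot, and variables do not carry over. Pictures are saved under pics/ and viewed, at most 10 in all, crops included, and the job is handed in when it is done.

Besides the shell and the picture viewer there is one more tool, called as name(argument=value, ...) on one line, values as JSON. step_arm: Moves the arm, as the interface text tells. Shift numbers are shares of 25 mm and turn numbers shares of 90 degrees, none past 1 either way. Its arguments: {"type":"object","properties":{"moves":{"type":"array","items":{"type":"array"}},"force":{"type":"number"}},"required":["moves"]}

```bash
ls; mkdir -p pics
cat > h.py <<'E'
import numpy as np, cv2
from cell import arm
def snap(c,f=None):
    p=arm.camera_params(c); im=arm.snapshot(c)
    if f: cv2.imwrite('pics/'+f,im[:,:,::-1])
    return im,p
def ray(p,px):
    f=200/np.tan(np.radians(p['vfov'])/2)
    d=np.array([(px[0]-p['cx'])/f,(px[1]-p['cy'])/f]); u=d.copy()
    for _ in range(20): u=d/(1+p['k1']*(u@u))
    T=np.array(p['camera_from_world']); R=T[:3,:3]
    return -R.T@T[:3,3], R.T@np.array([u[0],-u[1],-1])
def atz(p,px,z):
    o,d=ray(p,px); return o+d*(z-o[2])/d[2]
def proj(p,X):
    f=200/np.tan(np.radians(p['vfov'])/2)
    T=np.array(p['camera_from_world']); c=T[:3,:3]@np.array(X)+T[:3,3]
    u=np.array([c[0],-c[1]])/-c[2]; u=u*(1+p['k1']*(u@u)); return u*f+[p['cx'],p['cy']]
def tri(obs):
    A=np.zeros((3,3));b=np.zeros(3)
    for p,px in obs:
        o,d=ray(p,px); d=d/np.linalg.norm(d); M=np.eye(3)-np.outer(d,d); A+=M;b+=M@o
    return np.linalg.solve(A,b)
E
python3 - <<'E'
from h import *
print(arm.sense())
ims=[]
for c in ('scene','top'):
    im,p=snap(c,c+'0.png')
    print(c,{k:v for k,v in p.items() if k!='camera_from_world'})
    for l in ('plug','coupler_mouth','pump','cam_left','cam_right','bowl','jar','brush','gasket'):
        print(c,l,[(np.round(d['pixel']),round(d['confidence'],2), np.round(atz(p,d['pixel'],{'plug':0,'coupler_mouth':.19,'cam_left':.182,'cam_right':.182}.get(l,0)),3)) for d in arm.spot_point(c,l)][:5])
E
```

```text
pics
{'t': 0.0, 'joint_pos': array([-1.28716553,  0.53717302, -0.00442953,  1.53887012,  0.00261534,
        1.06732771, -0.07119306]), 'qd': array([-0.00049566, -0.00029023,  0.00116498, -0.00101754, -0.00197676,
       -0.00031805, -0.00012683]), 'tau': array([ 3.30267912e-04, -5.83409536e+01,  1.04889996e+00, -2.59108454e+01,
        1.23475344e-02,  9.66815685e-03, -2.15988013e-05]), 'position': array([0.22259165, 0.61003111, 0.23840992]), 'tcp_rot': array([-3.13982624e+00,  1.47965769e-04,  2.79184045e+00]), 'contact_force': array([-0.97465445, -0.02836662, -0.08122912]), 'moment': array([0.01100532, 0.0372567 , 0.06131004]), 'grip_force': 0.0, 'width': 0.08549490170632612}
scene {'vfov': 56.79773015875592, 'cx': 318.5059229081133, 'cy': 199.36469369961932, 'k1': -0.039608703353723164}
scene plug [(array([386., 256.]), 0.6, array([0.649, 0.155, 0.   ])), (array([425., 277.]), 0.58, array([0.722, 0.246, 0.   ]))]
scene coupler_mouth [(array([250., 177.]), 0.75, array([ 0.535, -0.2  ,  0.19 ])), (array([262., 230.]), 0.69, array([ 0.736, -0.148,  0.19 ]))]
scene pump [(array([261.
[... 749 characters left out ...]
[260., 183.]), 0.51, array([0.652, 0.156, 0.   ]))]
top coupler_mouth [(array([376., 214.]), 0.89, array([ 0.536, -0.198,  0.19 ]))]
top pump [(array([379., 215.]), 0.74, array([ 0.545, -0.227,  0.   ]))]
top cam_left [(array([366., 218.]), 0.56, array([ 0.523, -0.171,  0.182]))]
top cam_right [(array([382., 214.]), 0.41, array([ 0.536, -0.216,  0.182]))]
top bowl [(array([208., 213.]), 0.92, array([0.553, 0.324, 0.   ]))]
top jar [(array([275., 244.]), 0.73, array([0.455, 0.107, 0.   ]))]
top brush [(array([433., 251.]), 0.87, array([ 0.43 , -0.398,  0.   ]))]
top gasket [(array([369., 212.]), 0.37, array([ 0.555, -0.194,  0.   ])), (array([209., 209.]), 0.28, array([0.567, 0.321, 0.   ]))]
```

Run:
```python
import cv2,numpy as np
a=cv2.imread('pics/scene0.png');b=cv2.imread('pics/top0.png')
A=cv2.resize(a[120:310,170:470],(800,506),interpolation=3)[:300+206]
B=cv2.resize(b[130:270,190:450],(800,430),interpolation=3)
cv2.imwrite('pics/a.png',A);cv2.imwrite('pics/b.png',B)
```

```text
(no output)
```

View pics/a.png

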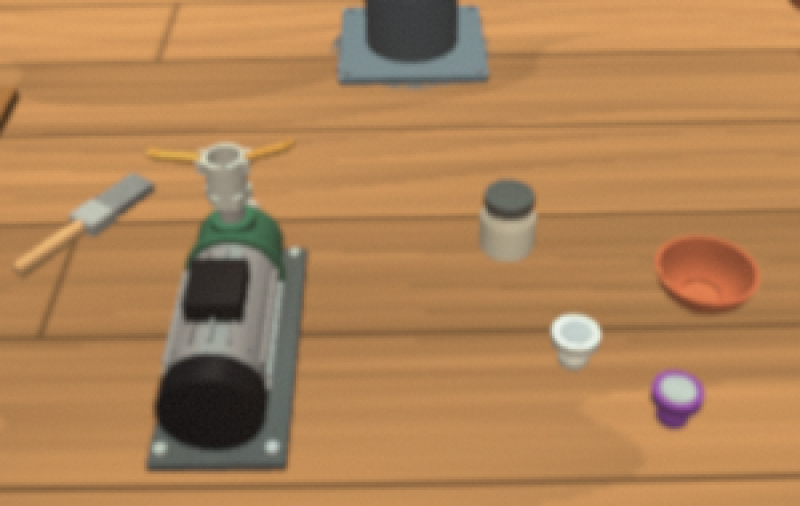

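View pics/b.png

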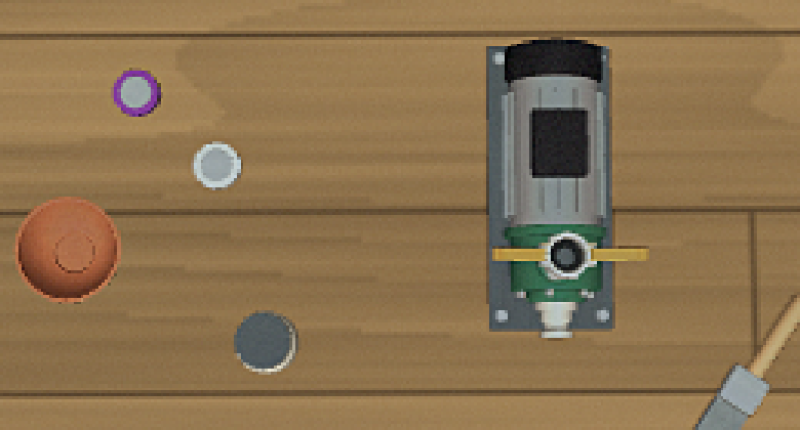

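The scene view shows two plug shapes, and neither is confused with the pump. The white/grey metal one is at scene (386,248) / top (261,184). The purple-collared one is at scene (424,270) / top (235,160). The description says aluminium, so I choose the former, at about (0.650, 0.155), and will check it close up. The pump coupler is at top (374,213), with its brass arms along ±y. First I turn the tool to yaw 90° and approach.

step_arm(moves=[[[0, 0, 0], [0, 0, 0.0863], -1], [[0, 0, 0], [0, 0, 0.0863], -1], [[0, 0, 0], [0, 0, 0.0863], -1], [[0, 0, 0], [0, 0, 0.0863], -1], [[0, 0, 0], [0, 0, 0.0863], -1], [[0, 0, 0], [0, 0, 0.0863], -1], [[0, 0, 0], [0, 0, 0.0863], -1], [[0, 0, 0], [0, 0, 0.0863], -1], [[0, 0, 0], [0, 0, 0.0863], -1]])

```text
t: 1.9
position: [0.2226, 0.6107, 0.2393]
tcp_rot: [-3.142, -0.0, 1.566]
contact_force: [0.8, -0.6, -1.3]
width: 0.0852
grip_force: 0.0
```

step_arm(moves=[[[-1, 0.85, 0], [0, 0, 0], -1], [[-1, 0.85, 0], [0, 0, 0], -1], [[-1, 0.85, 0], [0, 0, 0], -1], [[-1, 0.85, 0], [0, 0, 0], -1], [[-1, 0.85, 0], [0, 0, 0], -1], [[-1, 0.85, 0], [0, 0, 0], -1], [[-1, 0.85, 0], [0, 0, 0], -1], [[-1, 0.85, 0], [0, 0, 0], -1], [[-1, 0.85, 0], [0, 0, 0], -1], [[-1, 0.85, 0], [0, 0, 0], -1], [[-1, 0.85, 0], [0, 0, 0], -1], [[-1, 0.85, 0], [0, 0, 0], -1], [[-1, 0.85, 0], [0, 0, 0], -1], [[-1, 0.85, 0], [0, 0, 0], -1], [[-1, 0.85, 0], [0, 0, 0], -1], [[-1, 0.85, 0], [0, 0, 0], -1], [[-1, 0.85, 0], [0, 0, 0], -1], [[0, 0.85, 0], [0, 0, 0], -1], [[0, 0, 0], [0, 0, 0], -1]])

```text
t: 3.8
position: [0.608, 0.1844, 0.2394]
tcp_rot: [3.14, 0.001, 1.569]
contact_force: [-0.3, 0.6, -0.5]
width: 0.0853
grip_force: 0.0
```

Run:
```python
from h import *
s=arm.sense();print(s['t'],s['position'],s['tcp_rot'],s['joint_pos'],arm.tips_ahead)
im,p=snap('wrist','w1.png')
print(np.array(p['camera_from_world']).round(3), p['vfov'])
for d in arm.spot_point('wrist','plug'): print(d,atz(p,d['pixel'],0))
for d in arm.boxes_of('wrist','plug'): print(d,atz(p,d['pixel'],0.043))
```

```text
3.8 [0.60801976 0.18443178 0.23941158] [3.13952531e+00 5.97824597e-04 1.56896146e+00] [-0.64243442  0.53298001  0.3977838   1.59979588 -0.22712756  1.05309968
 -0.1835109 ] 0.008
[[ 1.    -0.003  0.002 -0.607]
 [ 0.003  0.955 -0.295 -0.138]
 [-0.001  0.295  0.955 -0.433]
 [ 0.     0.     0.     1.   ]] 63.769618607847875
{'pixel': [415.7, 118.1], 'confidence': 0.96} [0.71430393 0.23618238 0.        ]
{'pixel': [349.9, 189.4], 'confidence': 0.93} [0.64199911 0.15283497 0.        ]
{'pixel': [206.4, 230.4], 'confidence': 0.63} [0.46326801 0.1000328  0.        ]
{'pixel': [351.8, 203.5], 'confidence': 0.66} [0.64041567 0.14903088 0.043     ]
{'pixel': [424.9, 124.0], 'confidence': 0.58} [0.71169677 0.23285993 0.043     ]
```

View pics/w1.png

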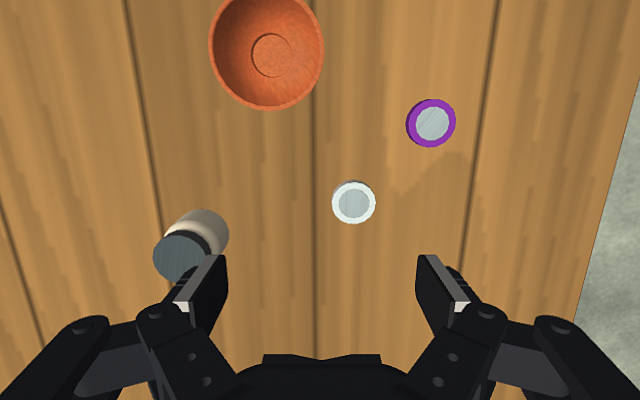

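The wrist view shows the aluminium plug, its collar white-edged with a grey top, at (354,202). The purple look-alike is at (431,123), the jar at (190,245) and the bowl at (266,52). I choose the first and refine its position.

Run:
```python
from h import *
im=cv2.imread('pics/w1.png'); p=arm.camera_params('wrist')
def fit(im,box,thr=140):
    x0,x1,y0,y1=box; h=cv2.cvtColor(im[y0:y1,x0:x1],cv2.COLOR_BGR2HSV)
    m=((h[...,1]<60)&(h[...,2]>thr)).astype('uint8')
    c=max(cv2.findContours(m,0,1)[0],key=cv2.contourArea); e=cv2.fitEllipse(c); return (e[0][0]+x0,e[0][1]+y0),e[1]
c,a=fit(im,(310,400,165,240));print('wrist',c,a,atz(p,c,.043))
t=cv2.imread('pics/top0.png');pt=arm.camera_params('top')
c,a=fit(t,(245,277,168,199));print('top',c,a,atz(pt,c,.043))
s=cv2.imread('pics/scene0.png');ps=arm.camera_params('scene')
c,a=fit(s,(370,402,232,252));print('scene',c,a,atz(ps,c,.043))
# pump yaw: plate edges in top
X=[]
for y in range(160,220,3):
    g=t[y,335:410].astype(float);X.append(y)
g=cv2.cvtColor(t,cv2.COLOR_BGR2HSV); m=(g[...,1]<90).astype('uint8')*255
for (x0,x1) in ((340,362),(380,398)):
    L=[];
    for y in range(150,232,2):
        r=m[y,x0-8:x1+8]; i=np.where(r>0)[0]
        if len(i): L.append(((i[0]if x0<370 else i[-1])+x0-8,y))
    W=np.array([atz(pt,q,.01)[:2] for q in L]); f=np.polyfit(W[:,0],W[:,1],1); r=W[:,1]-np.polyval(f,W[:,0]); k=abs(r)<.004; print(np.polyfit(W[k,0],W[k,1],1),k.sum(),len(k))
```

```text
wrist (352.9035110473633, 202.2913360595703) (41.62992858886719, 43.791175842285156) [0.63790826 0.15313582 0.043     ]
top (259.8448305130005, 183.29696655273438) (14.186601638793945, 14.637505531311035) [0.64386672 0.15236154 0.043     ]
scene (385.3812370300293, 244.73382472991943) (13.790461540222168, 18.463151931762695) [0.64753514 0.1504416  0.043     ]
[ 0.00768225 -0.13365849] 41 41
[-0.0028655  -0.25386331] 38 41
```

step_arm(moves=[[[-0.8, 0.8, 1], [0, 0, 0], -1], [[-0.6, 0.7, 1], [0, 0, 0], -1], [[0, 0, 1], [0, 0, 0], -1], [[0, 0, 1], [0, 0, 0], -1], [[0, 0, 0], [0, 0, 0], -1], [[0, 0, 0], [0, 0, 0], -1]])

```text
t: 4.55
position: [0.6426, 0.1519, 0.1397]
tcp_rot: [-3.141, -0.0, 1.573]
contact_force: [1.1, 0.1, 1.1]
width: 0.0856
grip_force: 0.0
```

Run:
```python
from h import *
s=arm.sense();print(s['t'],s['position'],s['tcp_rot'])
im,p=snap('wrist','w2.png')
print(np.array(p['camera_from_world']).round(3))
b=im[:,:,::-1].copy();h=cv2.cvtColor(b,cv2.COLOR_BGR2HSV)
for d in arm.spot_point('wrist','plug'): print(d,atz(p,d['pixel'],0))
m=((h[...,1]<60)&(h[...,2]>140)).astype('uint8')
for c in cv2.findContours(m,0,1)[0]:
    if cv2.contourArea(c)>300:
        e=cv2.fitEllipse(c);print(e,atz(p,e[0],.043))
```

```text
4.55 [0.64262587 0.15190323 0.13974038] [-3.14094694e+00 -2.16049185e-04  1.57298650e+00]
[[ 1.     0.001 -0.001 -0.642]
 [-0.002  0.956 -0.294 -0.133]
 [ 0.001  0.294  0.956 -0.329]
 [ 0.     0.     0.     1.   ]]
{'pixel': [415.3, 89.1], 'confidence': 0.86} [0.71732833 0.23251972 0.        ]
{'pixel': [323.5, 188.9], 'confidence': 0.71} [0.64356268 0.14890902 0.        ]
{'pixel': [126.0, 242.5], 'confidence': 0.34} [0.46026873 0.09693189 0.        ]
((631.0317993164062, 358.5556335449219), (20.36613655090332, 69.93583679199219), 3.1279447078704834) [0.9127206  0.00722575 0.043     ]
((89.62385559082031, 240.4532012939453), (27.262149810791016, 56.66469955444336), 102.94984436035156) [0.46089356 0.11878109 0.043     ]
((321.72149658203125, 202.16998291015625), (59.18555450439453, 62.1453857421875), 105.95117950439453) [0.64197098 0.15043867 0.043     ]
((435.248779296875, 85.05592346191406), (46.38335418701172, 52.61477279663086), 33.612159729003906) [0.71873487 0.23392657 0.043     ]
```

View pics/w2.png

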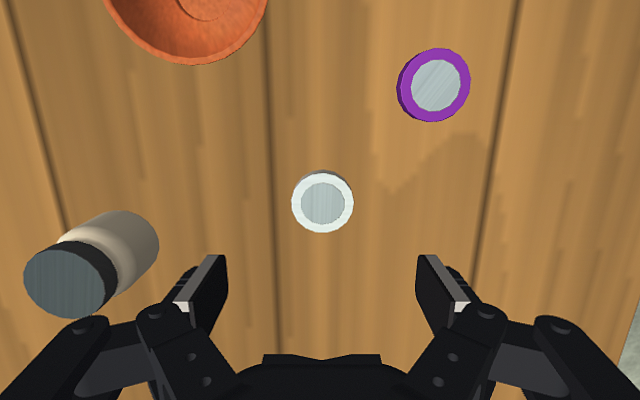

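The plug is centred between the fingers at (322,202), at world (0.642, 0.150). I descend and grip.

step_arm(moves=[[[-0.05, 0, 1], [0, 0, 0], -1], [[0, 0, 1], [0, 0, 0], -1], [[0, 0, 1], [0, 0, 0], -1], [[0, 0, 1], [0, 0, 0], -1], [[0, 0, 0.5], [0, 0, 0], -1], [[0, 0, 0], [0, 0, 0], -1], [[0, 0, 0], [0, 0, 0], 1], [[0, 0, 0], [0, 0, 0], 1], [[0, 0, 0], [0, 0, 0], 1], [[0, 0, 0], [0, 0, 0], 1], [[0, 0, 0], [0, 0, 0], 1], [[0, 0, 0], [0, 0, 0], 1], [[0, 0, 0], [0, 0, 0], 1], [[0, 0, 0], [0, 0, 0], 1]], force=70)

```text
t: 6.05
position: [0.6442, 0.1501, 0.0287]
tcp_rot: [3.14, -0.001, 1.572]
contact_force: [-0.3, -0.5, 6.3]
width: 0.0444
grip_force: 70.3
```

step_arm(moves=[[[0, 0, -0.5], [0, 0, 0], 1], [[0, 0, -1], [0, 0, 0], 1], [[0, 0, -1], [0, 0, 0], 1], [[0, 0, -1], [0, 0, 0], 1], [[0, 0, -1], [0, 0, 0], 1], [[0, 0, -1], [0, 0, 0], 1], [[0, 0, -1], [0, 0, 0], 1], [[0, 0, -1], [0, 0, 0], 1], [[0, 0, -1], [0, 0, 0], 1], [[0, 0, 0], [0, 0, 0], 1]])

```text
t: 7.05
position: [0.6454, 0.1499, 0.244]
tcp_rot: [3.134, -0.002, 1.571]
contact_force: [1.1, 0.3, -1.9]
width: 0.0448
grip_force: 71.7
```

Run:
```python
from h import *
s=arm.sense();print(s['t'],s['position'],s['tcp_rot'],s['contact_force'],s['width'],s['grip_force'])
im,p=snap('wrist','w3.png')
print(proj(p,s['position']),proj(p,s['position']+[0,0,.015]),arm.spot_point('wrist','plug'))
im,p=snap('scene','s3.png')
u=proj(p,s['position']).astype(int);print(u)
cv2.imwrite('pics/s3c.png',cv2.resize(im[u[1]-50:u[1]+40,u[0]-60:u[0]+60,::-1],(800,600),interpolation=3))
```

```text
7.05 [0.64536355 0.14987168 0.24404511] [ 3.13449762e+00 -2.04142540e-03  1.57141539e+00] [ 1.14835018  0.26600059 -1.8536791 ] 0.04483180351645599 71.7361307144165
[323.24106702 262.79817271] [323.68697936 280.07100307] [{'pixel': [383.0, 90.4], 'confidence': 0.95}, {'pixel': [320.4, 237.4], 'confidence': 0.63}]
[393 183]
```

View pics/w3.png

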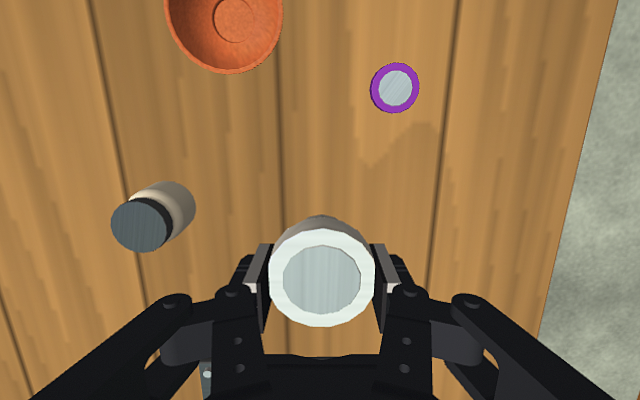

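View pics/s3c.png

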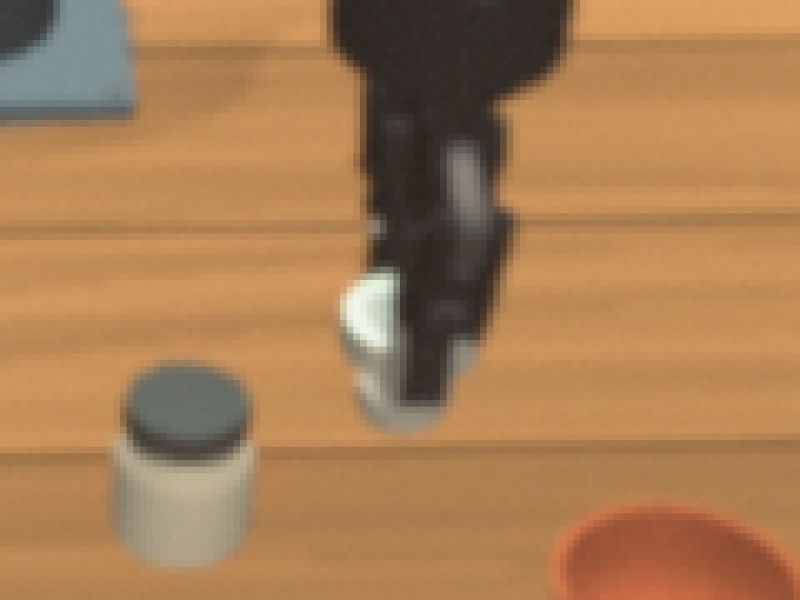

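The plug is held by its collar and looks upright: its top is centred at wrist (321,278) between the pads, and the scene crop shows the nose hanging straight. I carry it over to the coupler and stop past it, so the wrist camera can see the mouth.

step_arm(moves=[[[-1, -0.26, -0.13], [0, 0, 0], 1], [[-1, -0.26, -0.13], [0, 0, 0], 1], [[-1, -0.26, -0.13], [0, 0, 0], 1], [[-1, -0.26, -0.13], [0, 0, 0], 1], [[-1, -0.26, -0.13], [0, 0, 0], 1], [[-1, -0.26, -0.13], [0, 0, 0], 1], [[-1, -0.26, -0.13], [0, 0, 0], 1], [[-1, -0.26, -0.13], [0, 0, 0], 1], [[-1, -0.26, -0.13], [0, 0, 0], 1], [[-1, -0.26, -0.13], [0, 0, 0], 1], [[-1, -0.26, -0.13], [0, 0, 0], 1], [[-1, -0.26, -0.13], [0, 0, 0], 1], [[-1, -0.26, -0.13], [0, 0, 0], 1], [[-1, -0.26, -0.13], [0, 0, 0], 1], [[-1, -0.26, -0.13], [0, 0, 0], 1], [[-1, -0.26, -0.13], [0, 0, 0], 1], [[-0.4, -0.2, 0], [0, 0, 0], 1], [[0, 0, 0], [0, 0, 0], 1], [[0, 0, 0], [0, 0, 0], 1]])

```text
t: 9.1
position: [0.5347, -0.2587, 0.2904]
tcp_rot: [-3.14, -0.002, 1.573]
contact_force: [-0.2, 1.3, -1.9]
width: 0.0449
grip_force: 71.8
```

Run:
```python
from h import *
s=arm.sense();print(s['t'],s['position'],s['tcp_rot'],s['contact_force'],s['width'],s['joint_pos'])
im,p=snap('wrist','w4.png')
for l,z in (('coupler_mouth',.19),('cam_left',.182),('cam_right',.182)):
  for d in arm.spot_point('wrist',l): print(l,d,atz(p,d['pixel'],z))
```

```text
9.1 [ 0.53473415 -0.25865845  0.29038531] [-3.14045448e+00 -1.58491901e-03  1.57283583e+00] [-0.22701308  1.3024218  -1.93782504] 0.044877266219103734 [-0.00300678  0.42270193  0.51409818  1.659371   -0.22692571  1.12094005
  0.57507217]
coupler_mouth {'pixel': [324.9, 110.9], 'confidence': 0.91} [ 0.53614989 -0.19350189  0.19      ]
cam_left {'pixel': [325.1, 84.5], 'confidence': 0.65} [ 0.53628571 -0.17563167  0.182     ]
cam_right {'pixel': [326.9, 143.5], 'confidence': 0.63} [ 0.53783425 -0.21739846  0.182     ]
```

View pics/w4.png

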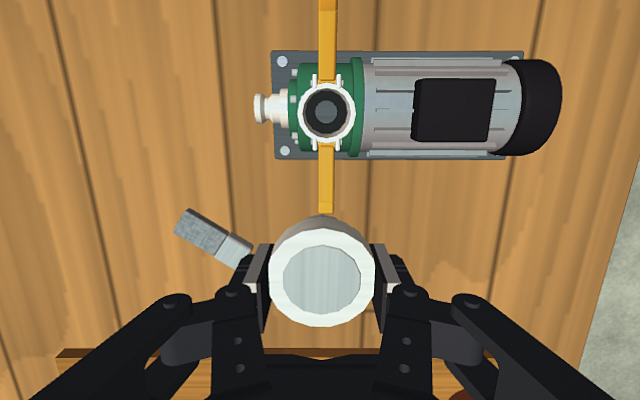

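The mouth shows at (326,111), with the brass arms above and below it along ±y, at columns 327 and 326. The held plug's top ring is at (321,278). I fit both circles in this one picture.

Run:
```python
from h import *
im=cv2.imread('pics/w4.png'); p=arm.camera_params('wrist'); pos=arm.sense()['position']
h=cv2.cvtColor(im,cv2.COLOR_BGR2HSV)
# bore: dark inside rim
x0,y0=296,82; v=h[y0:142,x0:358,2]
m=(v<120).astype('uint8'); n,l,st,ce=cv2.connectedComponentsWithStats(m)
# component at centre via filling rim
w=((h[y0:142,x0:358,1]<60)&(v>=130)).astype('uint8')
cs,hi=cv2.findContours(w,cv2.RETR_CCOMP,1)
for c,hh in zip(cs,hi[0]):
    if cv2.contourArea(c)>500:
        e=cv2.fitEllipse(c); q=(e[0][0]+x0,e[0][1]+y0); print('cup hole' if hh[3]>=0 else 'outer',q,e[1],atz(p,q,.19))
# held plug: grey inner disc & outer ring
x0,y0=262,205
for nm,thr in (('ring',215),('disc',0)):
    w=((h[y0:340,x0:382,1]<60)&(h[y0:340,x0:382,2]>=200)).astype('uint8')
cs,hi=cv2.findContours(w,cv2.RETR_CCOMP,1)
for c,hh in zip(cs,hi[0]):
    if cv2.contourArea(c)>1000:
        e=cv2.fitEllipse(c); q=(e[0][0]+x0,e[0][1]+y0); print('hole' if hh[3]>=0 else 'outer',q,e[1],atz(p,q,pos[2]+.0143)-pos)
print(pos)
```

```text
outer (326.082612991333, 111.90652465820312) (57.855255126953125, 61.607120513916016) [ 0.5374718  -0.19437055  0.19      ]
cup hole (324.67325592041016, 112.15082168579102) (44.82140350341797, 49.39997482299805) [ 0.53647494 -0.19453977  0.19      ]
outer (321.18358612060547, 277.5667419433594) (97.71231842041016, 107.72085571289062) [-0.0009466   0.00084284  0.0143    ]
hole (323.9853706359863, 277.7703857421875) (61.34396743774414, 65.91877746582031) [0.00024027 0.00074857 0.0143    ]
[ 0.53519295 -0.25875167  0.291028  ]
```

step_arm(moves=[[[0.8, 0.06, 0], [0, 0, 0], 1], [[0.8, 0, 0], [0, 0, 0], 1], [[0.84, 0, 0.3], [0, 0, 0], 1], [[0, 0, 0.8], [0, 0, 0], 1], [[0, 0, 0.8], [0, 0, 0], 1], [[0, 0, 0.6], [0, 0, 0], 1], [[0, 0, 0], [0, 0, 0], 1], [[0, 0, 0], [0, 0, 0], 1], [[0, 0, 0], [0, 0, 0], 1]])

```text
t: 10.2
position: [0.5368, -0.1994, 0.2299]
tcp_rot: [3.14, 0.0, 1.572]
contact_force: [0.2, -0.7, -1.6]
width: 0.0446
grip_force: 71.9
```

Run:
```python
from h import *
s=arm.sense();print(s['t'],s['position'],s['tcp_rot'],s['contact_force'],s['moment'])
im,p=snap('scene','s5.png');q,pt=snap('top','t5.png')
w,pw=snap('wrist','w5.png')
a=cv2.resize(im[145:205,210:300,::-1],(400,267),interpolation=3)
b=cv2.resize(q[185:245,330:420,::-1],(400,267),interpolation=3)
c=cv2.resize(w[180:380,150:500,::-1],(525,300),interpolation=3)
o=np.zeros((580,800,3),'uint8');o[:267,:400]=a;o[:267,400:]=b;o[270:570,:525]=c
cv2.imwrite('pics/c5.png',o)
```

```text
10.2 [ 0.53683303 -0.19936826  0.22987256] [3.13981419e+00 4.30733476e-04 1.57211820e+00] [ 0.2218966  -0.68295849 -1.55479354] [ 0.00059981  0.00472853 -0.0514863 ]
```

View pics/c5.png

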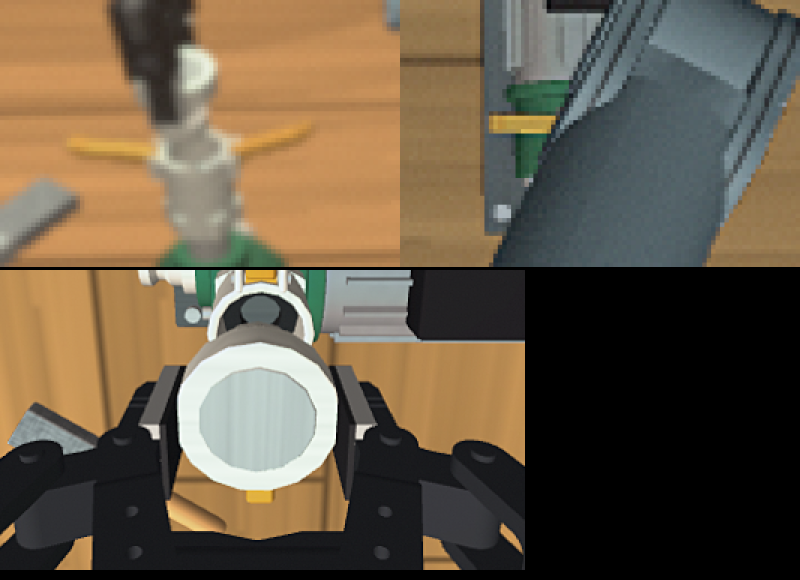

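The plug hangs over the mouth, the left arm is raised and the right one about level. In the wrist crop the cup's far rim shows at (211–310, 270–330), with x aligned. I check y with a rim fit in the full picture.

Run:
```python
from h import *
im=cv2.imread('pics/w5.png'); p=arm.camera_params('wrist'); s=arm.sense();pos=s['position']
print(pos)
g=cv2.GaussianBlur(cv2.cvtColor(im,cv2.COLOR_BGR2GRAY),(3,3),0).astype(float)
def samp(c,r,z,th):
    v=[]
    for t in th:
        u=proj(p,[c[0]+r*np.cos(t),c[1]+r*np.sin(t),z]); v.append(g[int(round(u[1])),int(round(u[0]))])
    return np.mean(v)
th=np.radians(np.r_[20:70:3,110:160:3])
best=[]
for x in np.arange(.530,.543,.0005):
  for y in np.arange(-.206,-.188,.0005):
    best.append((samp((x,y),.0195,.19,th)+samp((x,y),.018,.19,th)-2*samp((x,y),.0155,.19,th),x,y))
best.sort(reverse=True);print(np.round(best[:6],4))
th=np.radians(np.arange(0,360,6))
zt=pos[2]+.0143;bb=[]
for x in np.arange(-.005,.0055,.0005):
  for y in np.arange(-.006,.0065,.0005):
    c=pos[:2]+[x,y]; bb.append((samp(c,.0230,zt,th[32:58])-samp(c,.0255,zt,th[32:58]),x,y))
bb.sort(reverse=True);print(np.round(bb[:4],4))
h=cv2.cvtColor(im,cv2.COLOR_BGR2HSV);x0,y0=262,205
w=((h[y0:340,x0:382,1]<60)&(h[y0:340,x0:382,2]>=200)).astype('uint8')
cs,hi=cv2.findContours(w,cv2.RETR_CCOMP,1)
for c,hh in zip(cs,hi[0]):
    if cv2.contourArea(c)>1000:
        e=cv2.fitEllipse(c); q=(e[0][0]+x0,e[0][1]+y0); print('hole' if hh[3]>=0 else 'outer',q,e[1],atz(p,q,zt)-pos)
```

```text
[ 0.53656422 -0.1994387   0.22963661]
[[ 3.813235e+02  5.365000e-01 -1.950000e-01]
 [ 3.779412e+02  5.365000e-01 -1.945000e-01]
 [ 3.778529e+02  5.370000e-01 -1.950000e-01]
 [ 3.741471e+02  5.370000e-01 -1.945000e-01]
 [ 3.607941e+02  5.360000e-01 -1.950000e-01]
 [ 3.601176e+02  5.365000e-01 -1.955000e-01]]
[[ 1.308462e+02 -1.000000e-03  5.000000e-04]
 [ 1.273462e+02 -5.000000e-04  1.000000e-03]
 [ 1.273077e+02 -1.000000e-03  1.000000e-03]
 [ 1.258077e+02 -5.000000e-04  5.000000e-04]]
outer (321.1731948852539, 277.56800842285156) (97.78430938720703, 107.79679107666016) [-0.00098011  0.00082172  0.0143    ]
hole (330.78641510009766, 273.50311279296875) (46.75495529174805, 66.88502502441406) [0.00307445 0.00275991 0.0143    ]
```

step_arm(moves=[[[0.1, 0, 0], [0, 0, 0], 1], [[0, 0, 0.16], [0, 0, 0], 1], [[0, 0, 0.16], [0, 0, 0], 1], [[0, 0, 0.1], [0, 0, 0], 1], [[0, 0, 0.08], [0, 0, 0], 1], [[0, 0, 0], [0, 0, 0], 1], [[0, 0, 0], [0, 0, 0], 1]])

```text
t: 11.05
position: [0.5363, -0.1967, 0.2163]
tcp_rot: [3.141, -0.0, 1.572]
contact_force: [0.1, 0.3, -1.4]
width: 0.0448
grip_force: 71.9
```

step_arm(moves=[[[0, 0, 0.08], [0, 0, 0], 1], [[0, 0, 0.08], [0, 0, 0], 1], [[0, 0, 0], [0, 0, 0], 1], [[0, 0, 0], [0, 0, 0], 1]])

```text
t: 11.45
position: [0.5372, -0.1959, 0.2123]
tcp_rot: [3.14, -0.001, 1.573]
contact_force: [4.9, 2.6, -2.0]
width: 0.0446
grip_force: 71.9
```

step_arm(moves=[[[0.03, 0.05, 0], [0, 0, 0], 1], [[0, 0, 0], [0, 0, 0], 1], [[0, 0, 0], [0, 0, 0], 1]])

```text
t: 11.75
position: [0.5373, -0.1959, 0.2121]
tcp_rot: [-3.142, -0.0, 1.572]
contact_force: [2.6, 2.6, -2.1]
width: 0.0446
grip_force: 71.9
```

step_arm(moves=[[[0.05, 0.04, 0], [0, 0, 0], 1], [[0, 0, 0.06], [0, 0, 0], 1], [[0, 0, 0.06], [0, 0, 0], 1], [[0, 0, 0], [0, 0, 0], 1], [[0, 0, 0], [0, 0, 0], 1]])

```text
t: 12.25
position: [0.538, -0.1951, 0.2092]
tcp_rot: [-3.141, 0.0, 1.571]
contact_force: [0.4, -0.6, -1.5]
width: 0.0447
grip_force: 71.9
```

step_arm(moves=[[[0, 0, 0.1], [0, 0, 0], 1], [[0, 0, 0.1], [0, 0, 0], 1], [[0, 0, 0.1], [0, 0, 0], 1], [[0, 0, 0.08], [0, 0, 0], 1], [[0, 0, 0], [0, 0, 0], 1], [[0, 0, 0], [0, 0, 0], 1]])

```text
t: 12.85
position: [0.5383, -0.1948, 0.1997]
tcp_rot: [-3.141, 0.0, 1.572]
contact_force: [0.2, -1.2, -1.9]
width: 0.0447
grip_force: 71.9
```

step_arm(moves=[[[0, 0, 0.06], [0, 0, 0], 1], [[0, 0, 0.06], [0, 0, 0], 1], [[0, 0, 0.04], [0, 0, 0], 1], [[0, 0, 0], [0, 0, 0], 1], [[0, 0, 0], [0, 0, 0], 1]])

```text
t: 13.35
position: [0.5384, -0.1948, 0.196]
tcp_rot: [3.141, -0.0, 1.572]
contact_force: [-1.5, -0.4, 1.1]
width: 0.0446
grip_force: 72.4
```

step_arm(moves=[[[0, 0, 0.03], [0, 0, 0], 1], [[0, 0, 0], [0, 0, 0], 1], [[0, 0, 0], [0, 0, 0], 1]])

```text
t: 13.65
position: [0.5384, -0.1949, 0.1959]
tcp_rot: [3.141, -0.0, 1.572]
contact_force: [-2.7, 1.1, 7.3]
width: 0.0448
grip_force: 72.8
```

step_arm(moves=[[[0, 0, 0.03], [0, 0, 0], 1], [[0, 0, 0], [0, 0, 0], 1], [[0, 0, 0], [0, 0, 0], 1]])

```text
t: 13.95
position: [0.5384, -0.1949, 0.1954]
tcp_rot: [3.141, -0.0, 1.572]
contact_force: [-4.7, 1.2, 9.8]
width: 0.0449
grip_force: 73.0
```

step_arm(moves=[[[0, -0.03, 0.04], [0, 0, 0], 1], [[0, 0, 0], [0, 0, 0], 1], [[0, 0, 0], [0, 0, 0], 1]])

```text
t: 14.25
position: [0.5383, -0.1949, 0.1949]
tcp_rot: [3.14, -0.0, 1.572]
contact_force: [-2.9, 2.2, 12.5]
width: 0.0449
grip_force: 73.1
```

step_arm(moves=[[[0, -0.02, 0.04], [0, 0, 0], 1], [[0, 0, 0], [0, 0, 0], 1], [[0, 0, 0], [0, 0, 0], 1]])

```text
t: 14.55
position: [0.5383, -0.195, 0.1943]
tcp_rot: [3.139, -0.0, 1.572]
contact_force: [-3.4, 1.9, 14.2]
width: 0.0451
grip_force: 73.3
```

step_arm(moves=[[[-0.02, -0.03, 0.05], [0, 0, 0], 1], [[0, 0, 0], [0, 0, 0], 1], [[0, 0, 0], [0, 0, 0], 1]])

```text
t: 14.85
position: [0.5382, -0.1951, 0.1936]
tcp_rot: [3.137, -0.001, 1.572]
contact_force: [-2.0, 3.4, 16.8]
width: 0.0448
grip_force: 73.7
```

step_arm(moves=[[[0, -0.02, 0.06], [0, 0, 0], 1], [[0, 0, 0], [0, 0, 0], 1], [[0, 0, 0], [0, 0, 0], 1]])

```text
t: 15.15
position: [0.5382, -0.1951, 0.1926]
tcp_rot: [3.136, -0.0, 1.572]
contact_force: [-3.2, 4.5, 20.2]
width: 0.0449
grip_force: 74.1
```

step_arm(moves=[[[0.04, -0.02, 0.03], [0, 0, 0], 1], [[0, 0, 0], [0, 0, 0], 1], [[0, 0, 0], [0, 0, 0], 1]])

```text
t: 15.45
position: [0.5382, -0.195, 0.1924]
tcp_rot: [3.135, 0.001, 1.572]
contact_force: [-3.8, 2.1, 22.8]
width: 0.0449
grip_force: 74.3
```

Run:
```python
from h import *
s=arm.sense();print(s['t'],s['position'],s['tcp_rot'],s['contact_force'],s['moment'])
w,pw=snap('wrist','w6.png')
im,p=snap('scene','s6.png')
pos=s['position']
for z in (.206,.208,.210): print(z,proj(pw,[.538,-.195,z]),proj(pw,[.538,-.195+.024,z]),proj(pw,[.538,-.195-.024,z]))
a=cv2.resize(im[145:205,210:300,::-1],(600,400),interpolation=3)
c=cv2.resize(w[180:380,150:500,::-1],(350,200),interpolation=3)
o=np.zeros((600,600,3),'uint8');o[:400]=a;o[400:,:350]=c
cv2.imwrite('pics/c6.png',o)
```

```text
15.45 [ 0.53816325 -0.19495505  0.19243251] [3.13481906e+00 6.77801090e-04 1.57192772e+00] [-3.77266852  2.08474511 22.76839754] [ 0.60791694  0.7221215  -0.01536878]
0.206 [323.2409269  278.38043167] [323.35714327 226.05287028] [323.13701084 325.69855889]
0.208 [323.29924328 280.92507513] [323.42031644 227.95351912] [323.19114689 328.76120212]
0.21 [323.35923942 283.5430059 ] [323.48540454 229.91175061] [323.24677031 331.90803697]
```

View pics/c6.png

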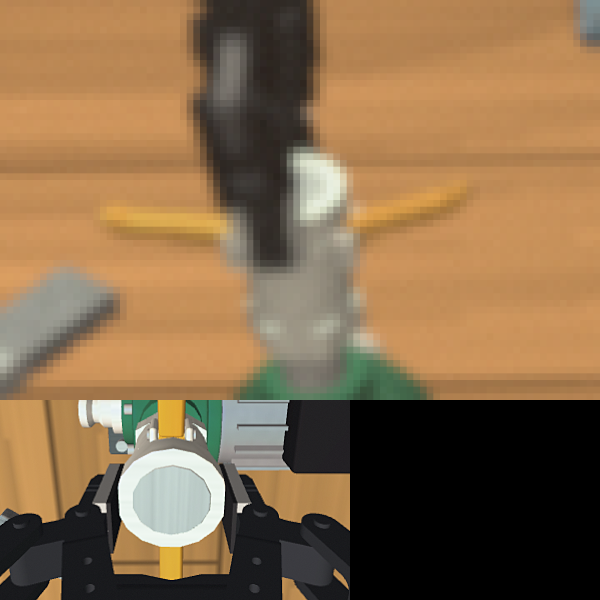

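The plug sits in the cup with the collar just above the mouth, at about 24 N on the gasket. I let go, rise, close the fingers and press on the top once to level it and check its height.

step_arm(moves=[[[0, 0, -0.06], [0, 0, 0], 1], [[0, 0, 0], [0, 0, 0], -1], [[0, 0, 0], [0, 0, 0], -1], [[0, 0, 0], [0, 0, 0], -1], [[0, 0, 0], [0, 0, 0], -1], [[0, 0, 0], [0, 0, 0], -1], [[0, 0, -0.5], [0, 0, 0], -1], [[0, 0, -1], [0, 0, 0], -1], [[0, 0, -1], [0, 0, 0], 1], [[0, 0, 0], [0, 0, 0], 1], [[0, 0, 0], [0, 0, 0], 1], [[0, 0, 0], [0, 0, 0], 1], [[0, 0, 0], [0, 0, 0], 1], [[0, 0, 0], [0, 0, 0], 1], [[0, 0, 0], [0, 0, 0], 1], [[0, 0, 0], [0, 0, 0], 1], [[0, 0, 0], [0, 0, 0], 1]], force=30)

```text
t: 17.25
position: [0.5353, -0.1943, 0.2527]
tcp_rot: [-3.141, 0.0, 1.572]
contact_force: [-0.5, -0.8, 0.4]
width: -0.0002
grip_force: 0.0
```

Run:
```python
from h import *
s=arm.sense();print(s['t'],s['position'],s['tcp_rot'],s['contact_force'],s['width'])
w,p=snap('wrist','w7.png')
im=w[:,:,::-1].copy()
h=cv2.cvtColor(im,cv2.COLOR_BGR2HSV)
m=((h[...,1]<60)&(h[...,2]>=190)).astype('uint8')
for c in cv2.findContours(m,0,1)[0]:
    if cv2.contourArea(c)>800:
        e=cv2.fitEllipse(c);print(e,cv2.boundingRect(c),atz(p,e[0],.208))
```

```text
17.25 [ 0.53527289 -0.19431204  0.25271133] [-3.14145526e+00  9.27740712e-06  1.57179443e+00] [-0.54161214 -0.82459653  0.44544153] -0.00016695051821490772
((325.1185607910156, 221.51629638671875), (61.97999954223633, 80.91297149658203), 92.0771255493164) (286, 190, 79, 65) [ 0.53661619 -0.19113712  0.208     ]
```

step_arm(moves=[[[0, 0.1, 0.6], [0, 0, 0], 1], [[0, 0, 0.4], [0, 0, 0], 1], [[0, 0, 0.2], [0, 0, 0], 1], [[0, 0, 0], [0, 0, 0], 1], [[0, 0, 0], [0, 0, 0], 1]])

```text
t: 17.8
position: [0.5377, -0.1944, 0.2227]
tcp_rot: [-3.141, 0.0, 1.572]
contact_force: [0.1, -0.0, -0.2]
width: 0.0001
grip_force: 0.0
```

step_arm(moves=[[[0, 0, 0.06], [0, 0, 0], 1], [[0, 0, 0.06], [0, 0, 0], 1], [[0, 0, 0.04], [0, 0, 0], 1], [[0, 0, 0], [0, 0, 0], 1], [[0, 0, 0], [0, 0, 0], 1]])

```text
t: 18.3
position: [0.5378, -0.1943, 0.2189]
tcp_rot: [3.142, 0.0, 1.572]
contact_force: [-0.9, 0.3, -0.4]
width: -0.0001
grip_force: 0.0
```

step_arm(moves=[[[0, 0, 0.06], [0, 0, 0], 1], [[0, 0, 0.04], [0, 0, 0], 1], [[0, 0, 0], [0, 0, 0], 1]])

```text
t: 18.6
position: [0.5377, -0.1943, 0.2161]
tcp_rot: [-3.141, -0.0, 1.572]
contact_force: [-0.7, 0.0, 0.5]
width: -0.0002
grip_force: 0.0
```

step_arm(moves=[[[0, 0, 0.04], [0, 0, 0], 1], [[0, 0, 0], [0, 0, 0], 1], [[0, 0, 0], [0, 0, 0], 1]])

```text
t: 18.9
position: [0.538, -0.1944, 0.2155]
tcp_rot: [3.141, 0.0, 1.572]
contact_force: [-0.7, -0.9, 0.9]
width: 0.0004
grip_force: 0.7
```

step_arm(moves=[[[0, 0, 0.06], [0, 0, 0], 1], [[0, 0, 0], [0, 0, 0], 1], [[0, 0, 0], [0, 0, 0], 1]])

```text
t: 19.2
position: [0.5384, -0.1946, 0.2154]
tcp_rot: [3.14, 0.0, 1.572]
contact_force: [-2.4, 1.7, 12.5]
width: 0.0001
grip_force: 6.1
```

step_arm(moves=[[[0, 0, 0.06], [0, 0, 0], 1], [[0, 0, 0], [0, 0, 0], 1], [[0, 0, 0], [0, 0, 0], 1]])

```text
t: 19.5
position: [0.5389, -0.1949, 0.215]
tcp_rot: [3.138, 0.0, 1.572]
contact_force: [-5.5, 2.6, 19.8]
width: -0.0003
grip_force: 10.0
```

step_arm(moves=[[[0, 0, 0.06], [0, 0, 0], 1], [[0, 0, 0], [0, 0, 0], 1], [[0, 0, 0], [0, 0, 0], 1]])

```text
t: 19.8
position: [0.5392, -0.1949, 0.2141]
tcp_rot: [3.138, -0.0, 1.571]
contact_force: [-5.1, 2.2, 24.2]
width: 0.0001
grip_force: 12.3
```

The plug is seated level at 24 N. Now I rise, open and turn 90° so that the fingers span the two arms.

step_arm(moves=[[[0, 0, -0.5], [0, 0, 0], 1], [[0, 0, -1], [0, 0, 0], -1], [[0, 0, -1], [0, 0, -0.0909], -1], [[0, 0, 0], [0, 0, -0.0909], -1], [[0, 0, 0], [0, 0, -0.0909], -1], [[0, 0, 0], [0, 0, -0.0909], -1], [[0, 0, 0], [0, 0, -0.0909], -1], [[0, 0, 0], [0, 0, -0.0909], -1], [[0, 0, 0], [0, 0, -0.0909], -1], [[0, 0, 0], [0, 0, -0.0909], -1], [[0, 0, 0], [0, 0, -0.0909], -1], [[0, 0, 0], [0, 0, -0.0909], -1], [[0, 0, 0], [0, 0, -0.0909], -1], [[0, 0, 0], [0, 0, 0], -1], [[0, 0, 0], [0, 0, 0], -1]], force=25)

```text
t: 21.3
position: [0.5377, -0.1944, 0.2732]
tcp_rot: [3.141, -0.0, 3.138]
contact_force: [-0.1, 0.7, 1.4]
width: 0.0853
grip_force: 0.0
```

Run:
```python
from h import *
s=arm.sense();print(s['t'],s['position'],s['tcp_rot'],s['contact_force'],s['width'],s['joint_pos'])
w,p=snap('wrist','w8.png')
im=w[:,:,::-1].copy()
h=cv2.cvtColor(im,cv2.COLOR_BGR2HSV)
m=((h[...,1]<60)&(h[...,2]>=200)).astype('uint8')
for c in cv2.findContours(m,0,1)[0]:
    if cv2.contourArea(c)>1500:
        e=cv2.fitEllipse(c);print(e,cv2.boundingRect(c),atz(p,e[0],.207))
```

```text
21.3 [ 0.53766279 -0.19437967  0.2732349 ] [ 3.14149412e+00 -2.00285130e-04  3.13844113e+00] [-0.09866942  0.7390588   1.40317549] 0.08532933039899435 [ 0.13206687  0.36815197  0.1761971   1.72382317 -0.07257607  1.05617743
  1.9001057 ]
((322.10406494140625, 214.93055725097656), (65.9781494140625, 71.81271362304688), 105.55073547363281) (287, 182, 73, 68) [ 0.53537011 -0.19579556  0.207     ]
```

View pics/w8.png

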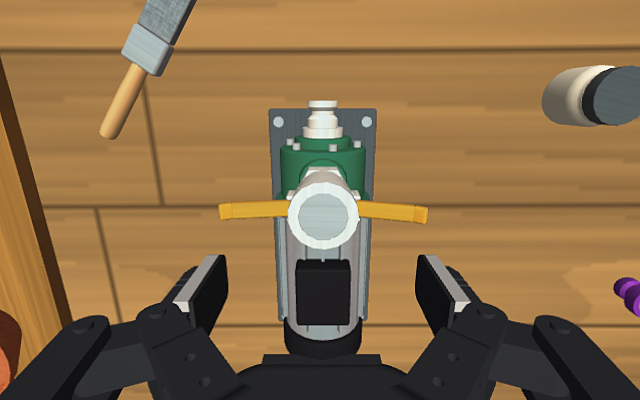

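The plug sits centred at (323,215) with its two arms reaching left and right to (221,211) and (427,214), and the fingers are symmetric about them. I lower onto both arms.

step_arm(moves=[[[0, 0, 1], [0, 0, 0], -1], [[0, 0, 1], [0, 0, 0], -1], [[0, 0, 0.4], [0, 0, 0], -1], [[0, 0, 0.2], [0, 0, 0], -1], [[0, 0, 0.2], [0, 0, 0], -1], [[0, 0, 0.2], [0, 0, 0], -1], [[0, 0, 0], [0, 0, 0], -1]])

```text
t: 22.05
position: [0.5378, -0.1943, 0.1983]
tcp_rot: [3.142, 0.0, -3.141]
contact_force: [0.6, -0.4, -0.0]
width: 0.0858
grip_force: 0.0
```

step_arm(moves=[[[0, 0, 0.2], [0, 0, 0], -1], [[0, 0, 0.2], [0, 0, 0], -1], [[0, 0, 0], [0, 0, 0], -1]])

```text
t: 22.35
position: [0.5383, -0.194, 0.1882]
tcp_rot: [3.141, 0.001, -3.14]
contact_force: [0.2, -0.2, -0.2]
width: 0.0855
grip_force: 0.1
```

step_arm(moves=[[[0, 0, 0.16], [0, 0, 0], -1], [[0, 0, 0.16], [0, 0, 0], -1], [[0, 0, 0], [0, 0, 0], -1]])

```text
t: 22.65
position: [0.5386, -0.1948, 0.1811]
tcp_rot: [-3.141, 0.002, -3.141]
contact_force: [1.8, -0.0, 4.4]
width: 0.0856
grip_force: 2.7
```

step_arm(moves=[[[0, 0, 0.16], [0, 0, 0], -1], [[0, 0, 0.16], [0, 0, 0], -1], [[0, 0, 0], [0, 0, 0], -1]])

```text
t: 22.95
position: [0.5386, -0.1947, 0.1729]
tcp_rot: [-3.141, 0.002, -3.141]
contact_force: [0.1, 0.7, 4.4]
width: 0.0855
grip_force: 2.9
```

```bash
cat >> h.py <<'E'
def arms(f=None,ax=(.5377,-.1945)):
    w,p=snap('wrist',f); h=cv2.cvtColor(w,cv2.COLOR_RGB2HSV)
    m=((h[...,0]>=18)&(h[...,0]<=27)&(h[...,1]>150)&(h[...,2]>90)).astype('uint8')
    m=cv2.morphologyEx(m,cv2.MORPH_OPEN,np.ones((3,3)))
    n,l,st,ce=cv2.connectedComponentsWithStats(m)
    for i in range(1,n):
        if st[i,4]>40 :
            ys,xs=np.where(l==i); out=[]
            for k in (np.argmin(xs),np.argmax(xs)):
                o,d=ray(p,(xs[k],np.median(ys[xs==xs[k]]))); q=o+d*((ax[0]-o[0])/d[0]) if abs(d[0])>.05 else o*0
                out.append((q[1:]-[ax[1],.182]).round(4)*1000)
            print('brass',st[i],'ends y,z rel pin-height mm',*out)
    return w,p
E
python3 - <<'E'
from h import *
arms('w9.png')
E
```

```text
brass [421 243  46  24 686] ends y,z rel pin-height mm [ 48.9 -23.9] [ 72.8 -26.3]
brass [177 245  45  24 650] ends y,z rel pin-height mm [-76.1 -24.4] [-53.4 -23.8]
brass [ 225  253   43   38 1077] ends y,z rel pin-height mm [-50.4 -20.5] [-26.5  -3.1]
brass [383 253  36  38 875] ends y,z rel pin-height mm [25.5 -2.3] [ 46.7 -21.7]
```

Both arms are now down symmetrically by about 0.45 rad. I continue lowering.

step_arm(moves=[[[0, 0, 0.16], [0, 0, 0], -1], [[0, 0, 0.16], [0, 0, 0], -1], [[0, 0, 0], [0, 0, 0], -1]])

```text
t: 23.3
position: [0.5387, -0.1948, 0.1648]
tcp_rot: [-3.141, 0.002, -3.141]
contact_force: [1.1, 0.0, 4.4]
width: 0.0852
grip_force: 2.0
```

step_arm(moves=[[[0, 0, 0.16], [0, 0, 0], -1], [[0, 0, 0.16], [0, 0, 0], -1], [[0, 0, 0.16], [0, 0, 0], -1], [[0, 0, 0], [0, 0, 0], -1]])

```text
t: 23.7
position: [0.5385, -0.1946, 0.1525]
tcp_rot: [-3.141, 0.001, -3.141]
contact_force: [1.9, -1.2, 1.8]
width: 0.0852
grip_force: 1.5
```

Run:
```python
from h import *
s=arm.sense();print(s['t'],s['position'],s['tcp_rot'],s['contact_force'],s['moment'])
arms('w10.png')
```

```text
23.7 [ 0.53848563 -0.19463689  0.15249159] [-3.14095996e+00  1.45012324e-03 -3.14071699e+00] [ 1.87696053 -1.22088837  1.77160576] [-0.11452266 -0.41811983  0.06533716]
brass [ 212  243   47   73 1245] ends y,z rel pin-height mm [-59.2 -48. ] [-26.3  -1.2]
brass [ 392  242   37   73 1061] ends y,z rel pin-height mm [25.2 -1.5] [ 53.9 -48.7]
```

Both arms are at about 0.95 rad and the force is small. Now I close the fingers gently to bring both arms home together.

step_arm(moves=[[[0, 0, 0], [0, 0, 0], -0.9], [[0, 0, 0], [0, 0, 0], -0.8], [[0, 0, 0], [0, 0, 0], -0.75], [[0, 0, 0], [0, 0, 0], -0.7], [[0, 0, 0], [0, 0, 0], -0.65], [[0, 0, 0], [0, 0, 0], -0.6], [[0, 0, 0], [0, 0, 0], -0.6]], force=25)

```text
t: 24.45
position: [0.5378, -0.1942, 0.1523]
tcp_rot: [3.142, 0.0, -3.141]
contact_force: [2.7, -0.5, 3.3]
width: 0.0682
grip_force: 2.4
```

Run:
```python
from h import *
s=arm.sense();print(s['t'],s['position'],s['contact_force'],s['width'],s['grip_force'])
arms('w11.png')
```

```text
24.45 [ 0.53784327 -0.19419236  0.15232698] [ 2.68455584 -0.52459488  3.29911275] 0.06823963135642792 2.363540556980297
brass [245 238  18  52 551] ends y,z rel pin-height mm [-43.4 -56.4] [-29.6 -30.5]
brass [381 239  17  46 525] ends y,z rel pin-height mm [ 27.1 -34. ] [ 31.  -16.8]
brass [250 303   8  10  57] ends y,z rel pin-height mm [-29.1  -2. ] [-26.3  -1.3]
```

step_arm(moves=[[[0, 0, 0], [0, 0, 0], -0.55], [[0, 0, 0], [0, 0, 0], -0.5], [[0, 0, 0], [0, 0, 0], -0.45], [[0, 0, 0], [0, 0, 0], -0.4], [[0, 0, 0], [0, 0, 0], -0.35], [[0, 0, 0], [0, 0, 0], -0.3], [[0, 0, 0], [0, 0, 0], -0.25], [[0, 0, 0], [0, 0, 0], -0.2], [[0, 0, 0], [0, 0, 0], -0.2], [[0, 0, 0], [0, 0, 0], -0.2]])

```text
t: 25.5
position: [0.5376, -0.1933, 0.1527]
tcp_rot: [3.14, -0.001, -3.14]
contact_force: [0.7, 2.4, 8.9]
width: 0.0589
grip_force: 25.3
```

Run:
```python
from h import *
s=arm.sense();print(s['t'],s['position'],s['contact_force'],s['width'],s['grip_force'])
arms('w12.png')
```

```text
25.5 [ 0.53760424 -0.19332944  0.15265937] [0.7084317  2.35628142 8.88586557] 0.05894084692549405 25.303434706293046
brass [255 237  18  35 463] ends y,z rel pin-height mm [-31.7 -28.7] [-27.1 -51.5]
brass [371 237  19  36 467] ends y,z rel pin-height mm [ 25.4 -47.9] [ 30.5 -26.8]
```

step_arm(moves=[[[0, 0, 0], [0, 0, 0], -0.2], [[0, 0, 0], [0, 0, 0], -0.2], [[0, 0, 0], [0, 0, 0], -0.2], [[0, 0, 0], [0, 0, 0], -0.2]], force=33)

```text
t: 25.95
position: [0.5376, -0.1933, 0.1528]
tcp_rot: [3.14, -0.001, -3.141]
contact_force: [-0.1, 2.4, 9.5]
width: 0.0588
grip_force: 33.4
```

step_arm(moves=[[[0, 0, 0], [0, 0, 0], -0.2], [[0, 0, 0], [0, 0, 0], -0.2], [[0, 0, 0], [0, 0, 0], -0.2], [[0, 0, 0], [0, 0, 0], -0.2]], force=39)

```text
t: 26.35
position: [0.5376, -0.1933, 0.1528]
tcp_rot: [3.14, -0.001, -3.141]
contact_force: [-0.4, 2.8, 11.3]
width: 0.0587
grip_force: 39.6
```

step_arm(moves=[[[0, 0, 0], [0, 0, 0], -1], [[0, 0, 0], [0, 0, 0], -1], [[0, 0, 0], [0, 0, 0], -1], [[0, 0, 0], [0, 0, 0], -1], [[0, 0, -1], [0, 0, 0], -1], [[0, 0, -1], [0, 0, 0], -1], [[0, 0, -1], [0, 0, 0], -1], [[0, 0, -1], [0, 0, 0], -1], [[0, 0, 0], [0, 0, 0], -1], [[0, 0, 0], [0, 0, 0], -1]])

```text
t: 27.35
position: [0.5377, -0.1944, 0.2523]
tcp_rot: [-3.141, 0.0, -3.141]
contact_force: [-0.0, -0.2, -0.5]
width: 0.0854
grip_force: 0.0
```

Run:
```python
from h import *
s=arm.sense();print(s['t'],s['position'],s['contact_force'],s['width'])
w,p=arms('w13.png')
h=cv2.cvtColor(w,cv2.COLOR_RGB2HSV)
m=((h[...,1]<60)&(h[...,2]>=200)).astype('uint8')
for c in cv2.findContours(m,0,1)[0]:
    if cv2.contourArea(c)>1500:
        e=cv2.fitEllipse(c);print(e,cv2.boundingRect(c),[atz(p,e[0],z).round(4) for z in(.205,.208,.211)])
f=200/np.tan(np.radians(p['vfov'])/2)
# predicted pixel of arm's outer edge at d=15,54 for angles
for th in (1.5,1.4,1.3,1.2):
  for sg in (-1,1):
    P=[[.5377-.006,-.1945+sg*(.021+d*np.cos(th)+7.5e-3*np.sin(th)),.182-d*np.sin(th)+7.5e-3*np.cos(th)] for d in (.02,.035,.05)]
    print(th,sg,[proj(p,q).round(1) for q in P])
m=((h[...,0]>=16)&(h[...,0]<=28)&(h[...,1]>150)).astype('uint8')
for r in range(150,262,4):
    x=np.where(m[r,270:380])[0]+270
    print(r,x.min() if len(x) else '',x.max() if len(x) else '',end='; ')
```

```text
27.35 [ 0.53773351 -0.19438144  0.2522919 ] [-0.04917362 -0.15072401 -0.52931296] 0.08544215921830245
brass [284 187   9  11  77] ends y,z rel pin-height mm [-33.7 -58.9] [-25.8 -47.1]
brass [354 188   9  10  76] ends y,z rel pin-height mm [ 24.9 -47.1] [ 32.7 -57.4]
((323.1528015136719, 226.74851989746094), (72.3132553100586, 76.95282745361328), 89.95472717285156) (284, 190, 79, 74) [array([ 0.5362, -0.1952,  0.205 ]), array([ 0.5349, -0.1952,  0.208 ]), array([ 0.5337, -0.1952,  0.211 ])]
1.5 -1 [array([282.9, 199. ]), array([283.7, 193.3]), array([284.5, 188.2])]
1.5 1 [array([364.7, 199. ]), array([363.6, 193.3]), array([362.6, 188.2])]
1.4 -1 [array([280.1, 199.4]), array([279.2, 193.7]), array([278.3, 188.6])]
1.4 1 [array([367.5, 199.4]), array([368.2, 193.7]), array([368.8, 188.6])]
1.3 -1 [array([277.4, 199.9]), array([274.7, 194.3]), array([272.2, 189.2])]
1.3 1 [array([370.2, 199.9]), array([372.7, 194.3]), array([374.9, 189.2])]
1.2 -1 [array([274.9, 200.5]), array([270.3, 194.9]), array([266.2, 190. ])]
1.2 1 [array([372.8, 200.5]), array([377.1, 195. ]), array([381., 190.])]
150  ; 154 378 378; 158  ; 162  ; 166  ; 170 377 377; 174 377 377; 178  ; 182  ; 186  ; 190 283 376; 194 283 376; 198 283 362; 202 283 363; 206  ; 210 282 375; 214 282 375; 218 282 363; 222  ; 226  ; 230 374 374; 234  ; 238  ; 242  ; 246 373 373; 250  ; 254  ; 258  ;
```

Both arms' outer edges lie where a fully home position (1.5 rad) predicts: columns 284 and 362 against 284.5 and 362.6. They also stopped hard as the grip rose, with no further motion. The gripper is clear, so I hand in.

```bash
python3 -c "
from cell import arm
print(arm.hand_in())"
```

```text
the job is handed in; nothing more can be done
None
```

I handed the job in with the aluminium plug pressed to about 24 N on the gasket and both cam arms closed together to their stops. The gripper was open and clear at about 27 s, and the final check of arm position was numeric from the wrist camera; plug depth and level after locking were not measured separately.

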